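# Index the parts carousel to the thread-lock bay and latch it

### The job

The blue parts carousel on the bench is latched with the wrong bay at the front. Push the latch's red thumb plate outward as far as it goes to free the tray, push the tray round by the black lugs on its rim, either way, until the bay with the blue-capped thread-lock bottle faces the red arrow on the front of the stand, and then push the thumb plate fully home so that the fork locks the tray there. Only push, with the fingertips: do not pinch the plate, keep the bottle upright, touch neither it nor the other things in the bays, and leave the things round about where they lie.

Things in the scene. Friction and masses are not known exactly. Their poses are not given: they have to be found in the camera images.
- stand: Fixed stand of the carousel, dark round foot plate 224 mm across. Origin on the bench on the tray's axis; z up; -x is its front, roughly toward the robot. The latch is mounted on it along the radial line (-0.5, -0.866) of its frame (60 degrees from the front, toward -y); the grey latch bed and its guides reach 260 from the axis, 59 wide, 66 high.
- front_arrow (a point): The red arrow on a tongue at the front of the stand, pointing at the tray; 168 mm from the tray's axis, 15 above the bench. The chosen bay has to face it.
- tray (a joint): Angle of the tray, rad; 0 at the start, positive anticlockwise from above, endless either way once unlatched. Turns easily (1 N at a lug) and stops when let go. Round blue dish 244 mm across, wall top 64 above the bench, six equal bays, one centre every 60 degrees; at the start one faces the arrow exactly. Bay floors 36 above the bench.
- front_lug (a point): Top of the lug of the bay that faces front at the start; turns with the tray. Each bay has such a black post outside the dish wall on its centre line: 21 mm in diameter, 146 from the axis, from 30 to 68 above the bench. 125 are free between two lugs: closed fingers, tips about 46 above the bench and 142 from the axis, go down between them and push one along the circle.
- tray_hub (a point): Point on the tray's axis, 36 mm above the bench, turning with the tray (its axes lie along the stand's when joint tray is 0). The black hub is 52 across, top 72.
- latch (a joint): Travel of the forked latch along its radial line, m: 0 = home, the fork straddles a lug and locks the tray; 0.045 = fully outward at its stop; clear of the lugs from 0.034. Slides with about 3 N and stays where left. The fork's mouth is flared: pushed home it catches a lug up to 5 degrees off and centres the tray, with about a degree of play left.
- thumb_plate (a point): Centre of the latch's red upright thumb plate: 212 mm from the tray's axis when home, 257 when drawn, 82 above the bench. 10 thick along the latch's line, 46 wide, 64 to 100 above the bench. Push the face toward the tray outward to free, the other face inward to lock. 50 are free between plate and lug; fingertips 72 above the bench clear all below.
- bottle: The thread-lock bottle: small white bottle with blue label and cap, 37 mm across, 78 high, loose in the middle of one of the five bays that do not face front, about 78 from the tray axis; its top is 114 above the bench. Origin at the centre of its underside.
- big_nut: steel hex nut in the bay that faces front at the start, 24x27x13 mm, loose in its bay; leave it there. Origin at the centre of its underside.
- paste_jar: grey jar of assembly paste with an orange cap, 54x54x50 mm, loose in a bay; leave it there. Origin at the centre of its underside.
- hex_bolt: steel hex bolt standing on its head, 24x27x60 mm, loose in a bay; leave it there. Origin at the centre of its underside.
- small_nut: small steel hex nut, 19x22x10 mm, loose in a bay; leave it there. Origin at the centre of its underside.
- hex_bolt_b: second steel hex bolt, like hex_bolt, 24x27x60 mm, loose in a bay; leave it there. Origin at the centre of its underside.
- ratchet: chrome ratchet, 38x183x21 mm, lying loose on the bench beside the work; leave it. Origin at the centre of its underside.
- torch: small black torch, 35x115x36 mm, lying loose on the bench beside the work; leave it. Origin at the centre of its underside.
- screwdriver: screwdriver with yellow handle, 27x195x27 mm, lying loose on the bench beside the work; leave it. Origin at the centre of its underside.

How it is judged:
By the outcome, as a careful person would: the job done as asked, in the order asked, and still so for the second after the job is handed in, with the robot touching nothing.
It also fails if it takes over 67 s, if anything falls off the work surface, if the arm or the gripper's body presses on something with over 40 N, if the wrist force passes 120 N, or if a joint passes its speed limit or range.

### The arm

A 6-joint arm with a two-finger parallel gripper is mounted at the origin on a cart in front of the work surface, level with it; the furniture and walls round the work are solid. World frame = base frame: x ahead of the robot, y to its left, z up, the work surface at z = 0. Lengths are in m, angles in rad, forces in N, time in s.
With the tool pointing down it reaches from about 0.35 to 0.775 m from the base axis. Payload 5.5 kg.
Tool frame: the origin (TCP) lies at the very end of the fingers, on their centre line; the grasp point (between the pads) lies 19 mm behind it; z points along the fingers, y is the line along which they close (so a half turn about z gives the same grasp; the last joint's range is limited). The gripper opens to 85 mm and grips with 20 to 120 N. Pads are 22 mm wide; open, the fingers measure 114 mm over their backs; the gripper's body (76 mm by 85 mm) begins 54 mm behind the grasp point. The pads swing forward as they close: fully open they stand 13 mm farther back than shut.
Start: joints at [-0.14, 0.313, 0.046, 1.304, 0, 1.431], TCP at [0.575, -0, 0.231] pointing down, gripper open.
Joint ranges: [-2.76, 2.76], [-0.86, 1.69], [-1.03, 1.26], [-2.2, 2.34], [-1.47, 1.5], [-3.14, 3.14]. Speed limits (rad/s): [2.57, 2.57, 3.14, 3.14, 3.14, 3.14].

### API

Orientations are given as a unit quaternion [w, x, y, z].
In Python, from workcell import env, imaging, ticket gives the robot as it stands. The module is installed in compiled form; this text tells all that it offers.
- The arm moves only by the tool apply_moves, never from a script. Its argument "rows" is a list of rows, each an object with "xyz": the shift along the tool's x, y, z in mm, a list of three; "turn": the turn, a rotation vector about the tool's x, y, z in rad, a list of three; "grip": the opening, from 0 (shut) to 1 (fully open). A call has 1 to 12 rows; each row is the pose to reach, as a shift and turn from the pose commanded when the call began, along the tool's axes at that moment; what a row does not reach only later rows make up. A row lasts 1/12 s, in which the tool goes at most 41.7 mm and 7.16 degrees, less where a joint would pass 70% of its speed; a pose out of reach is approached as far as the arm can. A call with a gripper value outside its range is refused whole. The fingers move at their own pace and stop on an object; "force" is the grip in N (left out, the last holds). Time passes only in rows, so rows that repeat a pose let the fingers close. It gives the time, the measured TCP pose, the force, the opening and the grip force at its end, in the units of the state.
- env.get_state(): the state, without advancing time (a new reading comes with each control period).
- imaging.read_camera(name): name is "scene" or "side" or "wrist"; returns a dict with "color" (480x640x3 uint8, blue, green, red), "z_map" (480x640 float32, m along the optical axis (not along the pixel's ray), 0 where there is no reading), "camera_matrix" (3x3 intrinsics, pixels), "k1" (the pictures are not rectified: a ray, as slopes to the right and down, at radius r is drawn at 1 + k1 r^2 times it, then the intrinsics apply), "view" (4x4, takes a point from world to camera coordinates). Camera axes: x right, y down, z forward; pixel columns grow to the right and rows downward; lengths in m; the calibration is good to about 2 mm. A picture is of the moment at which its call begins.
- ticket.hand_in(): hands the job in; it is judged then, once.
The state is a dict: "clock": time; "joint_pos": joint angles; "qvel": joint speeds; "tau": joint torques, N m; "tcp_pos": TCP position; "orientation": TCP orientation; "wrist_force": force on the tool from outside, world axes, zero at the start; "ft_torque": the same for the moment, N m; "finger_gap": finger opening in m; "grip_force": force on a finger pad.
Only numpy, scipy, OpenCV 4.12 (cv2) and the standard library are available. Lean on these libraries where they do the work, as an engineer would, in place of code of your own. Each camera call takes 0.05 s, during which the arm holds its last target. There are 200 camera calls.

## Working session

There is one attempt and no reset: what is moved stays moved. The work goes in short steps, Python scripts to look and compute and a tool call to move; the robot and the scene stay as the last step left them, time stands still between calls to the robot, and variables do not carry over. Pictures are saved under pics/ and viewed, at most 10 in all, crops included, and the job is handed in when it is done.

Besides the shell and the picture viewer there is one more tool, called after "Call:" as a command line: name --argument value ..., lists and objects as JSON in quotes. apply_moves: Moves the arm, as the interface text tells. Its arguments: {"type":"object","properties":{"rows":{"type":"array"},"force":{"type":"number"}},"required":["rows"]}

```bash
mkdir -p pics; cat > h.py <<'E'
import numpy as np, cv2
from workcell import env, imaging, ticket
def shot(n):
    d=imaging.read_camera(n); return d
def world(d):
    "per pixel world points from z_map"
    K=np.array(d['camera_matrix']);h,w=d['z_map'].shape
    u,v=np.meshgrid(np.arange(w),np.arange(h))
    r=rays(d,np.stack([u.ravel(),v.ravel()],1).astype(float))
    z=d['z_map'].ravel()
    P=r*z[:,None]; V=np.array(d['view'])
    return ((P-V[:3,3])@V[:3,:3]).reshape(h,w,3)
def rays(d,px):
    K=np.array(d['camera_matrix'],float)
    p=cv2.undistortPoints(np.asarray(px,float).reshape(-1,1,2),K,np.array([d['k1'],0,0,0],float)).reshape(-1,2)
    return np.c_[p,np.ones(len(p))]
def onplane(d,px,z):
    V=np.array(d['view']);r=rays(d,px)@V[:3,:3];c=-V[:3,:3].T@V[:3,3]
    return c+r*((z-c[2])/r[:,2])[:,None]
E
python3 - <<'E'
from h import *
s=env.get_state();print({k:np.round(v,3).tolist() for k,v in s.items()})
ims=[]
for n in ['scene','side']:
    d=shot(n);cv2.imwrite(f'pics/{n}0.png',d['color']);np.save(f'{n}0.npy',d,allow_pickle=True)
    V=np.array(d['view']);print(n,(-V[:3,:3].T@V[:3,3]).round(3),V[2,:3].round(2),(d['z_map']>0).mean())
E
```

```text
{'clock': 0.0, 'joint_pos': [-0.14, 0.314, 0.045, 1.304, 0.0, 1.431], 'qvel': [0.0, -0.002, -0.001, 0.0, -0.001, 0.002], 'tau': [-0.003, -48.063, 29.853, 0.02, -0.0, -0.0], 'tcp_pos': [0.575, 0.0, 0.23], 'orientation': [-0.001, 0.707, 0.707, -0.001], 'wrist_force': [-0.184, 0.547, 0.26], 'ft_torque': [-0.022, -0.03, 0.041], 'grip_force': 0.0, 'finger_gap': 0.086}
scene [-0.559  0.808  0.97 ] [ 0.69 -0.48 -0.54] 0.996142578125
side [0.127 1.15  1.084] [ 0.28 -0.71 -0.65] 0.9959016927083333
```

View pics/scene0.png

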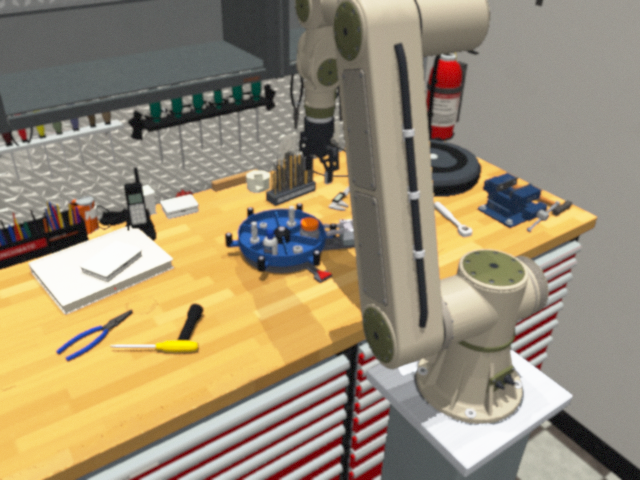

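View pics/side0.png

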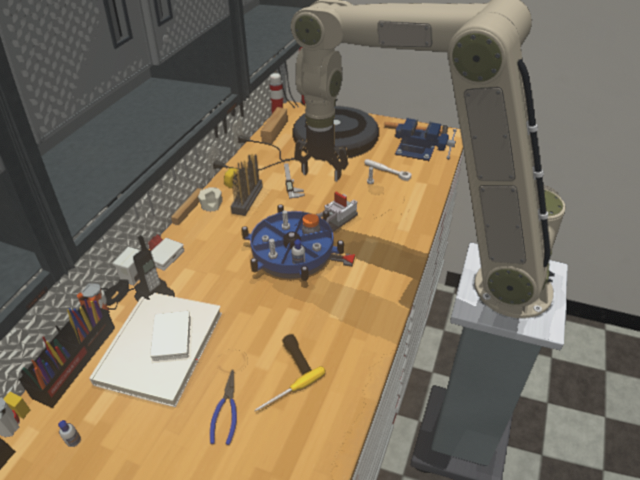

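The scene view shows the carousel around (283,238), its arrow at (321,273), with the latch partly hidden by the arm. The side view shows the tray at (293,243), the arrow at (348,259), the red plate at (340,198) and the white bottle at about (298,252).

```bash
python3 - <<'E'
from h import *
from scipy.optimize import least_squares
for n in ['side','scene']:
    d=np.load(n+'0.npy',allow_pickle=True).item();W=world(d);c=d['color'];hsv=cv2.cvtColor(c,cv2.COLOR_BGR2HSV)
    z=W[...,2]
    roi=np.zeros(z.shape,bool)
    if n=='side': roi[170:300,230:370]=1
    else: roi[190:290,215:360]=1
    blue=roi&(hsv[...,0]>100)&(hsv[...,0]<125)&(hsv[...,1]>130)
    top=blue&(z>.058)&(z<.068); P=W[top][:,:2]
    f=lambda q:np.hypot(*(P-q[:2]).T)-.120
    c0=np.median(P,axis=0); q=least_squares(f,c0,loss='soft_l1',f_scale=.003).x; print(n,'centre',q,len(P),np.abs(f(q)).mean())
    red=roi&((hsv[...,0]<6)|(hsv[...,0]>174))&(hsv[...,1]>150)
    k,l,st,ce=cv2.connectedComponentsWithStats(red.astype(np.uint8))
    for i in range(1,k):
        if st[i,4]>8:
            m=W[l==i];md=np.median(m,axis=0);v=md[:2]-q;print('red',ce[i].round(),st[i,4],md.round(3),m.min(0).round(3),m.max(0).round(3),'r',np.hypot(*v).round(3),'ang',np.degrees(np.arctan2(v[1],v[0])).round(1))
    v=W[...,:2]-q;R=np.hypot(v[...,0],v[...,1])
    dark=roi&(hsv[...,2]<70)&(R>.13)&(R<.165)&(z>.055)&(z<.08)
    k,l,st,ce=cv2.connectedComponentsWithStats(dark.astype(np.uint8))
    for i in range(1,k):
        if st[i,4]>5:
            m=v[l==i].mean(0);print('lug',ce[i].round(),st[i,4],np.hypot(*m).round(3),np.degrees(np.arctan2(m[1],m[0])).round(1))
    # tall things in bays
    tall=roi&(R<.115)&(R>.035)&(z>.085)&(z<.125)
    k,l,st,ce=cv2.connectedComponentsWithStats(tall.astype(np.uint8))
    for i in range(1,k):
        if st[i,4]>5:
            m=v[l==i].mean(0);print('tall',ce[i].round(),st[i,4],z[l==i].max().round(3),np.hypot(*m).round(3),np.degrees(np.arctan2(m[1],m[0])).round(1),np.median(c[l==i],axis=0))
d=np.load('side0.npy',allow_pickle=True).item()['color'][165:295,225:370]
cv2.imwrite('pics/crop0.png',cv2.resize(d,None,fx=5,fy=4.6,interpolation=cv2.INTER_CUBIC))
E
```

```text
return _methods._mean(a, axis=axis, dtype=dtype,
  ret = um.true_divide(
Traceback (most recent call last):
ValueError: Initial guess is outside of provided bounds
```

```bash
python3 - <<'E'
from h import *
d=np.load('side0.npy',allow_pickle=True).item();W=world(d);hsv=cv2.cvtColor(d['color'],cv2.COLOR_BGR2HSV)
print(d['camera_matrix'],d['k1'],np.array(d['view']))
for p in [(293,243),(330,290),(270,270),(348,259),(340,198),(400,350),(240,330)]: print(p,d['z_map'][p[1],p[0]],W[p[1],p[0]].round(3),hsv[p[1],p[0]])
cv2.imwrite('pics/crop0.png',cv2.resize(d['color'][165:295,225:370],None,fx=5,fy=4.6,interpolation=cv2.INTER_CUBIC))
E
```

```text
[[537.96063213   0.         317.56074828]
 [  0.         537.96063213 232.74847481]
 [  0.           0.           1.        ]] -0.15758568015225957 [[-0.93385799 -0.35715081 -0.01877632  0.54979023]
 [-0.21713252  0.60789822 -0.76374945  0.1564762 ]
 [ 0.28418783 -0.70915658 -0.64523967  1.47896289]
 [ 0.          0.          0.          1.        ]]
(293, 243) 1.553438 [0.628 0.092 0.06 ] [ 8 53 58]
(330, 290) 1.489974 [0.484 0.178 0.001] [ 17 137 180]
(270, 270) 0.0 [0.127 1.15  1.084] [ 0 22 71]
(348, 259) 1.558977 [0.471 0.059 0.018] [  3 187 168]
(340, 198) 1.6677547 [ 0.559 -0.123  0.089] [  6 151  96]
(400, 350) 1.455307 [ 0.26   0.232 -0.104] [ 25  12 127]
(240, 330) 1.3836539 [0.653 0.394 0.002] [ 18 134 213]
```

View pics/crop0.png

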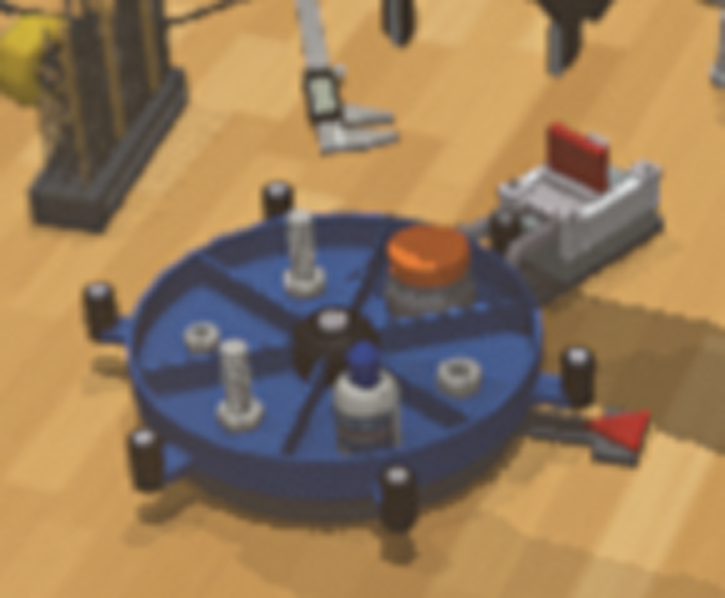

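The crop shows the bottle in the bay next to the front one, on the +y side (its lug is at crop (397,497), the front lug at (577,375)). So the tray needs about +60°.

```bash
cat > meas.py <<'E'
from h import *
from scipy.optimize import least_squares
def meas(n,d,roi0,q=None):
    W=world(d);c=d['color'];hsv=cv2.cvtColor(c,cv2.COLOR_BGR2HSV);z=W[...,2]
    roi=np.zeros(z.shape,bool);x0,y0,x1,y1=roi0;roi[y0:y1,x0:x1]=1
    H,S,Vv=[hsv[...,i] for i in range(3)]
    blue=roi&(H>95)&(H<130)&(S>90)
    top=blue&(z>.056)&(z<.070); P=W[top][:,:2]
    if q is None:
        f=lambda q:np.hypot(*(P-q[:2]).T)-.120
        q=least_squares(f,W[blue][:,:2].mean(0),loss='soft_l1',f_scale=.003).x; print(n,'centre',q.round(4),len(P),np.abs(f(q)).mean().round(4))
    v=W[...,:2]-q;R=np.hypot(v[...,0],v[...,1]);A=np.degrees(np.arctan2(v[...,1],v[...,0]))
    def comps(tag,m,mn=6):
        k,l,st,ce=cv2.connectedComponentsWithStats(m.astype(np.uint8))
        for i in range(1,k):
            if st[i,4]>=mn:
                g=l==i;m_=v[g].mean(0);w=W[g]
                print(tag,ce[i].round(),st[i,4],'mean',w.mean(0).round(3),'z',w[:,2].min().round(3),w[:,2].max().round(3),'r',np.hypot(*m_).round(4),'ang',np.degrees(np.arctan2(m_[1],m_[0])).round(1))
    comps('red',roi&((H<8)|(H>172))&(S>130)&((R>.13)))
    comps('lug',roi&(Vv<75)&(R>.13)&(R<.162)&(z>.062)&(z<.075),4)
    comps('cap',blue&(z>.095)&(z<.125)&(R<.11),4)
    return q
E
python3 - <<'E'
from meas import *
for n,r in [('side',(230,170,370,300)),('scene',(215,190,360,290))]:
    meas(n,np.load(n+'0.npy',allow_pickle=True).item(),r)
E
```

```text
side centre [0.6431 0.0685] 273 0.0288
red [340. 199.] 102 mean [ 0.554 -0.108  0.098] z 0.066 1.084 r 0.1975 ang -116.7
red [349. 258.] 63 mean [0.47  0.05  0.016] z 0.009 0.021 r 0.1737 ang -174.0
lug [280. 208.] 9 mean [ 0.728 -0.04   0.066] z 0.062 0.073 r 0.1374 ang -51.8
lug [326. 214.] 17 mean [ 0.583 -0.058  0.067] z 0.063 0.071 r 0.1396 ang -115.4
lug [245. 230.] 9 mean [0.783 0.094 0.067] z 0.064 0.07 r 0.1422 ang 10.4
lug [340. 245.] 15 mean [0.495 0.06  0.066] z 0.062 0.071 r 0.1484 ang -176.6
lug [254. 262.] 14 mean [0.695 0.21  0.067] z 0.064 0.071 r 0.1503 ang 69.8
lug [304. 270.] 24 mean [0.554 0.191 0.067] z 0.062 0.074 r 0.1517 ang 126.0
cap [297. 242.] 29 mean [0.593 0.138 0.114] z 0.106 0.118 r 0.086 ang 125.8
cap [298. 247.] 4 mean [0.591 0.139 0.097] z 0.096 0.098 r 0.0884 ang 126.5
scene centre [0.6433 0.0709] 681 0.0214
red [323. 274.] 81 mean [0.47  0.05  0.014] z 0.004 0.019 r 0.1742 ang -173.1
lug [299. 207.] 8 mean [ 0.725 -0.04   0.065] z 0.062 0.068 r 0.1377 ang -53.7
lug [250. 211.] 8 mean [0.78  0.094 0.066] z 0.063 0.072 r 0.1389 ang 9.6
lug [333. 227.] 14 mean [ 0.582 -0.059  0.065] z 0.062 0.069 r 0.1441 ang -115.4
lug [228. 237.] 9 mean [0.693 0.21  0.067] z 0.063 0.071 r 0.1472 ang 70.4
lug [316. 254.] 19 mean [0.493 0.057 0.066] z 0.062 0.071 r 0.1506 ang -174.7
lug [261. 260.] 17 mean [0.55  0.19  0.066] z 0.062 0.072 r 0.1512 ang 128.0
cap [270. 233.] 56 mean [0.591 0.138 0.107] z 0.095 0.117 r 0.0854 ang 127.9
```

```bash
python3 - <<'E'
import numpy as np
from scipy.optimize import least_squares
a=np.array([[.728,-.04],[.583,-.058],[.783,.094],[.495,.06],[.695,.21],[.554,.191]])
b=np.array([[.725,-.04],[.582,-.059],[.780,.094],[.493,.057],[.693,.21],[.550,.190]])
k=np.array([-60,-120,0,180,60,120])
for L in (a,b,(a+b)/2):
    f=lambda p:(p[:2]+.146*np.c_[np.cos(np.radians(k)+p[2]),np.sin(np.radians(k)+p[2])]-L).ravel()
    r=least_squares(f,[.64,.075,.1]);q=r.x;print(q[:2].round(4),np.degrees(q[2]).round(2),(f(q).reshape(-1,2)*1e3).round(1).tolist())
y=q[2];c=q[:2]
print('arrow ang',np.degrees(np.arctan2(.05-c[1],.47-c[0])),np.hypot(.05-c[1],.47-c[0]))
for n,r,A in [('plate',.212,240),('plateout',.257,240),('frontlug',.146,180),('botlug',.146,120),('latchlug',.146,240)]:
    t=np.radians(A)+y;print(n,(c+r*np.array([np.cos(t),np.sin(t)])).round(4),np.degrees(t))
E
```

```text
[0.6397 0.0762] 7.01 [[-0.4, -0.4], [-0.3, -0.2], [1.6, -0.0], [-0.2, -1.7], [1.7, 0.6], [-2.2, 1.7]]
[0.6372 0.0753] 7.4 [[0.8, -0.7], [-0.9, -0.5], [2.0, 0.1], [-0.6, -0.5], [0.3, 0.1], [-1.5, 1.3]]
[0.6384 0.0757] 7.21 [[0.2, -0.5], [-0.6, -0.3], [1.8, 0.1], [-0.4, -1.1], [1.0, 0.3], [-1.9, 1.5]]
arrow ang -171.30710440938546 0.17037381286779874
plate [ 0.5563 -0.1197] 247.20535892047957
plateout [ 0.5388 -0.1612] 247.20535892047957
frontlug [0.4936 0.0574] 187.20535892047957
botlug [0.5501 0.192 ] 127.20535892047957
latchlug [ 0.5819 -0.0588] 247.20535892047957
```

Tray centre is about (0.638, 0.075) with a yaw of 7.2°, and the lug radii, arrow radius and plate position all agree. Next I go above the gap behind the plate with the fingers shut and the tool turned 22.8°.

Call:
apply_moves --rows '[{"xyz":[-20,-2,10],"turn":[0,0,0.1],"grip":0},{"xyz":[-40,-4,25],"turn":[0,0,0.2],"grip":0},{"xyz":[-65,-6,45],"turn":[0,0,0.3],"grip":0},{"xyz":[-85,-7,65],"turn":[0,0,0.398],"grip":0},{"xyz":[-93,-7,85],"turn":[0,0,0.398],"grip":0},{"xyz":[-93,-7,100],"turn":[0,0,0.398],"grip":0},{"xyz":[-93,-7,100],"turn":[0,0,0.398],"grip":0},{"xyz":[-93,-7,100],"turn":[0,0,0.398],"grip":0},{"xyz":[-93,-7,100],"turn":[0,0,0.398],"grip":0}]'

```text
clock: 0.85
tcp_pos: [0.5684, -0.0929, 0.132]
orientation: [0.0, 0.833, 0.554, 0.0]
wrist_force: [0.4, 0.7, -0.3]
finger_gap: 0.0004
grip_force: 0.0
```

```bash
python3 - <<'E'
from meas import *
for n,r in [('side',(230,170,370,300)),('scene',(215,190,360,290))]:
    d=shot(n);np.save(n+'1.npy',d,allow_pickle=True);meas(n,d,r,np.array([.638,.075]))
a=[np.load(n+'1.npy',allow_pickle=True).item()['color'] for n in('side','scene')]
w=shot('wrist');a=[cv2.resize(a[0][120:290,230:400],(400,400)),cv2.resize(w['color'],(400,300))]
a[1]=cv2.copyMakeBorder(a[1],0,100,0,0,cv2.BORDER_CONSTANT)
cv2.imwrite('pics/p1.png',np.hstack(a))
E
```

```text
red [340. 199.] 99 mean [ 0.554 -0.108  0.097] z 0.068 1.084 r 0.2011 ang -114.6
red [349. 258.] 60 mean [0.46  0.088 0.052] z 0.008 1.084 r 0.1789 ang 175.8
lug [280. 209.] 13 mean [ 0.727 -0.039  0.065] z 0.062 0.07 r 0.1446 ang -52.2
lug [326. 215.] 14 mean [ 0.583 -0.057  0.066] z 0.063 0.071 r 0.1432 ang -112.6
lug [244. 230.] 9 mean [0.784 0.094 0.065] z 0.063 0.068 r 0.1477 ang 7.3
lug [340. 245.] 15 mean [0.496 0.06  0.067] z 0.063 0.074 r 0.1432 ang -173.8
lug [254. 263.] 12 mean [0.695 0.211 0.066] z 0.062 0.073 r 0.1478 ang 67.3
lug [304. 270.] 24 mean [0.553 0.191 0.067] z 0.062 0.075 r 0.1439 ang 126.1
cap [297. 242.] 30 mean [0.593 0.137 0.113] z 0.105 0.119 r 0.0767 ang 125.5
red [323. 274.] 77 mean [0.471 0.05  0.014] z 0.008 0.019 r 0.1693 ang -171.6
lug [299. 207.] 9 mean [ 0.723 -0.039  0.066] z 0.062 0.071 r 0.142 ang -53.3
lug [249. 211.] 7 mean [0.784 0.093 0.065] z 0.063 0.066 r 0.1468 ang 6.9
lug [332. 226.] 11 mean [ 0.582 -0.058  0.066] z 0.062 0.07 r 0.1445 ang -112.9
lug [228. 237.] 10 mean [0.692 0.209 0.066] z 0.062 0.072 r 0.1446 ang 68.2
lug [317. 254.] 26 mean [0.494 0.056 0.066] z 0.062 0.07 r 0.145 ang -172.5
lug [261. 260.] 22 mean [0.55  0.19  0.066] z 0.062 0.072 r 0.1447 ang 127.2
cap [270. 233.] 56 mean [0.591 0.138 0.108] z 0.095 0.119 r 0.0786 ang 126.6
```

View pics/p1.png

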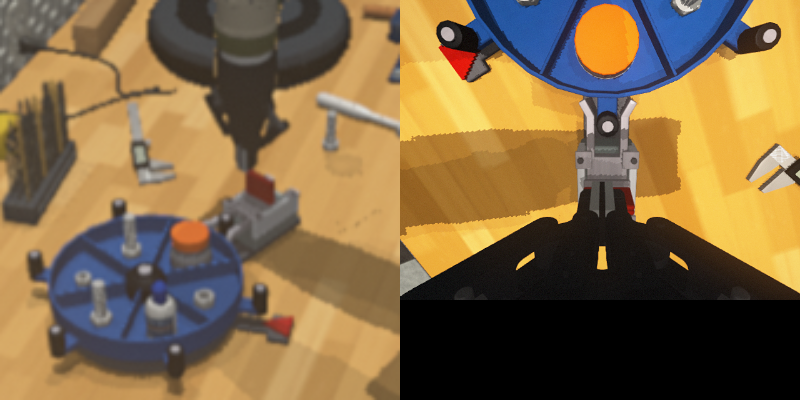

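The fingers line up with the latch line (wrist view: lug at about (608,126), plate under the fingertips). I descend into the gap to z ≈ 0.073.

Call:
apply_moves --rows '[{"xyz":[0,0,15],"turn":[0,0,0],"grip":0},{"xyz":[0,0,30],"turn":[0,0,0],"grip":0},{"xyz":[0,0,45],"turn":[0,0,0],"grip":0},{"xyz":[0,0,57],"turn":[0,0,0],"grip":0},{"xyz":[0,0,57],"turn":[0,0,0],"grip":0}]'

```text
clock: 1.42
tcp_pos: [0.5669, -0.0923, 0.0727]
orientation: [-0.001, 0.833, 0.554, -0.001]
wrist_force: [-0.6, 1.0, -0.5]
finger_gap: 0.0003
grip_force: 0.0
```

Call:
apply_moves --rows '[{"xyz":[-6,0,0],"turn":[0,0,0],"grip":0},{"xyz":[-12,0,0],"turn":[0,0,0],"grip":0},{"xyz":[-18,0,0],"turn":[0,0,0],"grip":0},{"xyz":[-24,0,0],"turn":[0,0,0],"grip":0},{"xyz":[-30,0,0],"turn":[0,0,0],"grip":0},{"xyz":[-36,0,0],"turn":[0,0,0],"grip":0},{"xyz":[-42,0,0],"turn":[0,0,0],"grip":0},{"xyz":[-48,0,0],"turn":[0,0,0],"grip":0},{"xyz":[-52,0,0],"turn":[0,0,0],"grip":0}]'

```text
clock: 2.17
tcp_pos: [0.5478, -0.1418, 0.0746]
orientation: [0.0, 0.833, 0.553, 0.0]
wrist_force: [1.8, 2.0, 1.7]
finger_gap: 0.0
grip_force: 1.4
```

Call:
apply_moves --rows '[{"xyz":[-4,0,1],"turn":[0,0,0],"grip":0},{"xyz":[-7,0,1],"turn":[0,0,0],"grip":0},{"xyz":[-7,0,1],"turn":[0,0,0],"grip":0}]'

```text
clock: 2.42
tcp_pos: [0.5446, -0.1482, 0.073]
orientation: [-0.0, 0.833, 0.553, -0.001]
wrist_force: [-0.7, -0.9, 0.1]
finger_gap: 0.0001
grip_force: 0.0
```

Call:
apply_moves --rows '[{"xyz":[-3,0,0],"turn":[0,0,0],"grip":0},{"xyz":[-3,0,0],"turn":[0,0,0],"grip":0}]'

```text
clock: 2.58
tcp_pos: [0.5437, -0.1499, 0.0729]
orientation: [-0.001, 0.833, 0.553, 0.0]
wrist_force: [0.5, 3.6, -0.2]
finger_gap: -0.0003
grip_force: 1.5
```

Call:
apply_moves --rows '[{"xyz":[-3,0,0],"turn":[0,0,0],"grip":0},{"xyz":[-3,0,0],"turn":[0,0,0],"grip":0}]'

```text
clock: 2.75
tcp_pos: [0.5437, -0.1499, 0.073]
orientation: [-0.002, 0.832, 0.554, 0.003]
wrist_force: [6.0, 12.8, 0.1]
finger_gap: -0.0001
grip_force: 6.6
```

The latch is at its stop: 14 N with no further motion. I back off and go up.

Call:
apply_moves --rows '[{"xyz":[8,0,0],"turn":[0,0,0],"grip":0},{"xyz":[16,0,0],"turn":[0,0,0],"grip":0},{"xyz":[16,0,-25],"turn":[0,0,0],"grip":0},{"xyz":[16,0,-60],"turn":[0,0,0],"grip":0},{"xyz":[16,0,-100],"turn":[0,0,0],"grip":0},{"xyz":[16,0,-105],"turn":[0,0,0],"grip":0},{"xyz":[16,0,-105],"turn":[0,0,0],"grip":0}]'

```text
clock: 3.33
tcp_pos: [0.5511, -0.1391, 0.1817]
orientation: [0.003, 0.833, 0.553, 0.001]
wrist_force: [0.2, 0.0, -0.1]
finger_gap: -0.0002
grip_force: 0.0
```

```bash
python3 - <<'E'
from meas import *
q=np.array([.638,.075])
d=shot('side');meas('side',d,(230,170,370,300),q)
s=env.get_state()
cur=np.array(s['tcp_pos']);
from scipy.spatial.transform import Rotation as R
w,x,y,z=s['orientation'];Rm=R.from_quat([x,y,z,w]).as_matrix();print(cur,Rm.round(3))
t=np.radians(107);T=np.r_[q+.142*np.array([np.cos(t),np.sin(t)]),.17]
print('shift',(Rm.T@(T-cur)*1e3).round(1))
E
```

```text
red [350. 193.] 84 mean [ 0.541 -0.162  0.086] z 0.066 0.104 r 0.256 ang -112.2
red [349. 258.] 59 mean [0.471 0.051 0.016] z 0.011 0.02 r 0.1687 ang -172.0
lug [280. 208.] 9 mean [ 0.726 -0.039  0.067] z 0.062 0.069 r 0.1439 ang -52.3
lug [326. 215.] 13 mean [ 0.582 -0.057  0.066] z 0.064 0.072 r 0.1435 ang -113.0
lug [245. 230.] 10 mean [0.783 0.094 0.066] z 0.062 0.07 r 0.1461 ang 7.6
lug [340. 245.] 13 mean [0.495 0.059 0.067] z 0.063 0.072 r 0.1434 ang -173.7
lug [254. 263.] 12 mean [0.695 0.212 0.068] z 0.064 0.072 r 0.1479 ang 67.4
lug [304. 270.] 21 mean [0.554 0.191 0.067] z 0.063 0.074 r 0.1436 ang 125.9
cap [297. 242.] 30 mean [0.594 0.137 0.113] z 0.107 0.118 r 0.0764 ang 125.6
cap [298. 247.] 4 mean [0.59  0.14  0.098] z 0.097 0.099 r 0.0806 ang 126.3
[ 0.54978135 -0.13854685  0.17936483] [[ 0.388  0.922  0.002]
 [ 0.922 -0.388 -0.002]
 [-0.001  0.003 -1.   ]]
shift [340.2 -92.3   8.8]
```

The plate is drawn (r = 0.256). Next I travel over to between the lugs.

Call:
apply_moves --rows '[{"xyz":[30,-8,-5],"turn":[0,0,-0.07],"grip":0},{"xyz":[60,-16,-5],"turn":[0,0,-0.14],"grip":0},{"xyz":[95,-25,-5],"turn":[0,0,-0.21],"grip":0},{"xyz":[130,-35,-5],"turn":[0,0,-0.28],"grip":0},{"xyz":[165,-45,-5],"turn":[0,0,-0.35],"grip":0},{"xyz":[200,-54,-5],"turn":[0,0,-0.42],"grip":0},{"xyz":[235,-63,-5],"turn":[0,0,-0.49],"grip":0},{"xyz":[270,-72,-5],"turn":[0,0,-0.56],"grip":0},{"xyz":[300,-81,0],"turn":[0,0,-0.63],"grip":0},{"xyz":[325,-88,0],"turn":[0,0,-0.695],"grip":0},{"xyz":[340,-92,0],"turn":[0,0,-0.695],"grip":0},{"xyz":[340,-92,0],"turn":[0,0,-0.695],"grip":0}]'

```text
clock: 4.38
tcp_pos: [0.595, 0.2136, 0.1759]
orientation: [-0.001, 0.594, 0.804, -0.001]
wrist_force: [0.0, 0.3, 0.5]
finger_gap: 0.0
grip_force: 0.0
```

```bash
python3 - <<'E'
from h import *
q=np.array([.638,.075]);s=env.get_state();p=np.array(s['tcp_pos']);v=p[:2]-q
print(p,np.hypot(*v),np.degrees(np.arctan2(v[1],v[0])),s['joint_pos'])
w=shot('wrist');d=shot('side')
a=[cv2.resize(d['color'][150:300,220:400],(400,333)),cv2.resize(w['color'],(400,300))]
a[1]=cv2.copyMakeBorder(a[1],0,33,0,0,cv2.BORDER_CONSTANT)
cv2.imwrite('pics/p2.png',np.hstack(a))
E
```

```text
[0.5949966  0.21356916 0.17587305] 0.14508861390080882 107.24114911528552 [2.17662682e-01 4.46491450e-01 1.06111943e-01 1.23355053e+00
 1.38628707e-04 1.48961359e+00]
```

View pics/p2.png

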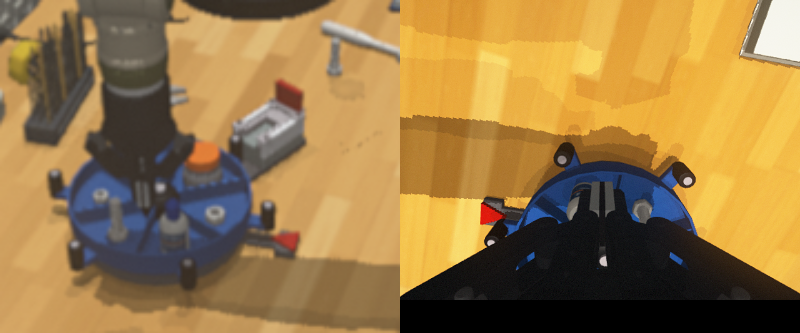

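Parallax accounted for, the fingers sit between the lugs seen at (565,155) and (683,180) in the wrist view. I descend to z ≈ 0.052, which keeps the gripper body above the bottle top.

Call:
apply_moves --rows '[{"xyz":[-1,0,20],"turn":[0,0,0],"grip":0},{"xyz":[-1,0,45],"turn":[0,0,0],"grip":0},{"xyz":[-1,0,70],"turn":[0,0,0],"grip":0},{"xyz":[-1,0,90],"turn":[0,0,0],"grip":0},{"xyz":[-1,0,110],"turn":[0,0,0],"grip":0},{"xyz":[-1,0,122],"turn":[0,0,0],"grip":0},{"xyz":[-1,0,122],"turn":[0,0,0],"grip":0}]'

```text
clock: 5.07
tcp_pos: [0.5937, 0.2073, 0.0527]
orientation: [-0.002, 0.596, 0.803, -0.003]
wrist_force: [-0.9, 0.2, 0.0]
finger_gap: -0.0001
grip_force: 0.0
```

```bash
cat > arc.py <<'E'
from h import *
import sys
from scipy.spatial.transform import Rotation as R
def arc(angs,r=.144,z=.052,q=(.638,.075)):
    s=env.get_state();p=np.array(s['tcp_pos']);w,x,y,zz=s['orientation'];Rm=R.from_quat([x,y,zz,w]).as_matrix()
    v=p[:2]-q;print('now',p.round(4),np.hypot(*v).round(4),np.degrees(np.arctan2(v[1],v[0])).round(2),np.round(s['wrist_force'],1),s['joint_pos'][5])
    yaw=np.degrees(np.arctan2(Rm[1,0],Rm[0,0]))
    for a in angs:
        t=np.radians(a);T=np.r_[q[0]+r*np.cos(t),q[1]+r*np.sin(t),z]
        print(a,(Rm.T@(T-p)*1e3).round(1),round(-np.radians(a-yaw),3))
E
python3 -c "
from arc import *
arc([110,113,117,121,125,129,133,137,141,145,149])"
```

```text
now [0.5937 0.2073 0.0527] 0.1395 108.51 [-0.9  0.2  0. ] 1.4860462364130966
110 [ 4.3 -3.9  0.7] -0.056
113 [  3.7 -11.4   0.8] -0.108
117 [  2.3 -21.3   0.8] -0.178
121 [  0.2 -31.2   0.9] -0.248
125 [ -2.6 -40.8   1. ] -0.317
129 [ -6.1 -50.2   1. ] -0.387
133 [-10.2 -59.4   1.1] -0.457
137 [-15.  -68.3   1.2] -0.527
141 [-20.3 -76.8   1.2] -0.597
145 [-26.3 -84.9   1.3] -0.667
149 [-32.7 -92.6   1.3] -0.736
```

Call:
apply_moves --rows '[{"xyz":[3,-4,0],"turn":[0,0,-0.056],"grip":0},{"xyz":[2,-11,0],"turn":[0,0,-0.108],"grip":0},{"xyz":[1,-16,0],"turn":[0,0,-0.14],"grip":0},{"xyz":[1,-21,0],"turn":[0,0,-0.178],"grip":0},{"xyz":[0,-26,0],"turn":[0,0,-0.213],"grip":0},{"xyz":[-1,-31,0],"turn":[0,0,-0.248],"grip":0},{"xyz":[-4,-41,0],"turn":[0,0,-0.317],"grip":0},{"xyz":[-7,-50,0],"turn":[0,0,-0.387],"grip":0},{"xyz":[-11,-59,0],"turn":[0,0,-0.457],"grip":0},{"xyz":[-16,-68,0],"turn":[0,0,-0.527],"grip":0},{"xyz":[-16,-68,0],"turn":[0,0,-0.527],"grip":0}]'

```text
clock: 5.98
tcp_pos: [0.5351, 0.1727, 0.0573]
orientation: [0.0, 0.365, 0.931, -0.0]
wrist_force: [-0.1, 0.3, -0.3]
finger_gap: -0.0004
grip_force: 0.0
```

```bash
python3 - <<'E'
from meas import *
from arc import *
d=shot('side');meas('side',d,(230,170,370,300),np.array([.638,.075]))
w=shot('wrist')
a=[cv2.resize(d['color'][150:300,220:400],(400,333)),cv2.resize(w['color'],(400,300))]
a[1]=cv2.copyMakeBorder(a[1],0,33,0,0,cv2.BORDER_CONSTANT)
cv2.imwrite('pics/p3.png',np.hstack(a))
arc([141,145,149,153,157,161,165,168,171,174,177])
E
```

```text
red [350. 192.] 94 mean [ 0.541 -0.162  0.088] z 0.068 0.104 r 0.2563 ang -112.1
red [349. 258.] 60 mean [0.472 0.051 0.016] z 0.01 0.022 r 0.1679 ang -171.9
lug [264. 213.] 10 mean [0.762 0.001 0.067] z 0.063 0.071 r 0.1449 ang -30.9
lug [340. 233.] 15 mean [0.512 0.009 0.067] z 0.063 0.073 r 0.1421 ang -152.5
lug [242. 242.] 8 mean [0.767 0.145 0.066] z 0.063 0.071 r 0.147 ang 28.4
lug [321. 264.] 36 mean [0.518 0.153 0.068] z 0.062 0.074 r 0.143 ang 147.1
lug [269. 269.] 22 mean [0.645 0.221 0.067] z 0.062 0.072 r 0.1461 ang 87.2
lug [310. 269.] 6 mean [0.537 0.184 0.07 ] z 0.067 0.075 r 0.1488 ang 132.6
now [0.5366 0.1739 0.0573] 0.1416 135.71 [-0.8 -0.5 -0.2] 0.9221405898581077
141 [  2.1 -13.2   5.3] -0.07
145 [  1.  -23.2   5.3] -0.14
149 [ -0.7 -33.1   5.3] -0.21
153 [ -3.1 -42.9   5.3] -0.28
157 [ -6.3 -52.4   5.3] -0.35
161 [-10.  -61.8   5.3] -0.419
165 [-14.4 -70.8   5.3] -0.489
168 [-18.2 -77.4   5.3] -0.542
171 [-22.2 -83.7   5.3] -0.594
174 [-26.6 -89.8   5.3] -0.646
177 [-31.3 -95.7   5.3] -0.699
```

View pics/p3.png

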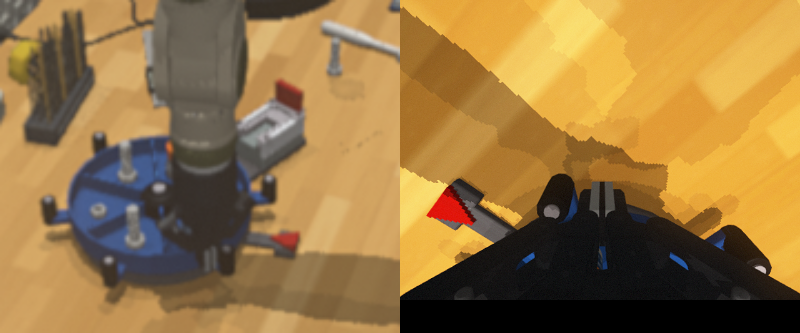

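The tray has turned about 21° and follows the finger. I continue round the arc.

Call:
apply_moves --rows '[{"xyz":[2,-7,2],"turn":[0,0,-0.035],"grip":0},{"xyz":[2,-13,4],"turn":[0,0,-0.07],"grip":0},{"xyz":[1,-23,4],"turn":[0,0,-0.14],"grip":0},{"xyz":[-1,-33,4],"turn":[0,0,-0.21],"grip":0},{"xyz":[-3,-43,4],"turn":[0,0,-0.28],"grip":0},{"xyz":[-6,-52,4],"turn":[0,0,-0.35],"grip":0},{"xyz":[-10,-62,4],"turn":[0,0,-0.42],"grip":0},{"xyz":[-14,-71,4],"turn":[0,0,-0.49],"grip":0},{"xyz":[-18,-77,4],"turn":[0,0,-0.54],"grip":0},{"xyz":[-18,-77,4],"turn":[0,0,-0.54],"grip":0}]'

```text
clock: 6.92
tcp_pos: [0.4974, 0.105, 0.0527]
orientation: [0.0, 0.104, 0.995, -0.0]
wrist_force: [-0.0, -0.3, -0.1]
finger_gap: -0.0001
grip_force: 0.0
```

```bash
python3 - <<'E'
from meas import *
from arc import *
q=np.array([.638,.075])
d=shot('side');meas('side',d,(230,170,370,300),q)
print();d=shot('scene');meas('scene',d,(215,190,360,290),q)
arc([168,169,170,171,172,173,174,175,176,177,178])
E
```

```text
red [352. 193.] 49 mean [ 0.532 -0.159  0.088] z 0.07 0.104 r 0.2566 ang -114.3
red [349. 258.] 58 mean [0.472 0.051 0.016] z 0.011 0.024 r 0.168 ang -171.9
lug [288. 207.] 9 mean [ 0.707 -0.053  0.068] z 0.064 0.073 r 0.1453 ang -61.8
lug [248. 226.] 12 mean [0.784 0.07  0.066] z 0.063 0.069 r 0.1458 ang -1.9
lug [340. 250.] 8 mean [0.49  0.08  0.067] z 0.064 0.069 r 0.1477 ang 178.0
lug [338. 255.] 5 mean [0.486 0.105 0.069] z 0.063 0.074 r 0.1547 ang 168.8
lug [332. 257.] 21 mean [0.499 0.116 0.069] z 0.063 0.075 r 0.145 ang 163.4
lug [249. 258.] 10 mean [0.716 0.199 0.067] z 0.064 0.069 r 0.146 ang 57.9
lug [296. 271.] 24 mean [0.573 0.203 0.067] z 0.062 0.071 r 0.1436 ang 116.7
cap [317. 231.] 21 mean [0.56  0.076 0.113] z 0.108 0.118 r 0.078 ang 179.3

red [323. 274.] 78 mean [0.472 0.051 0.014] z 0.006 0.021 r 0.1682 ang -171.6
lug [256. 209.] 9 mean [0.781 0.071 0.066] z 0.062 0.069 r 0.1428 ang -1.5
lug [228. 232.] 9 mean [0.715 0.199 0.065] z 0.063 0.068 r 0.1456 ang 58.1
lug [334. 232.] 10 mean [ 0.557 -0.045  0.067] z 0.064 0.071 r 0.1453 ang -124.1
lug [308. 257.] 38 mean [0.493 0.083 0.067] z 0.062 0.074 r 0.1455 ang 177.0
lug [253. 258.] 21 mean [0.571 0.203 0.065] z 0.062 0.071 r 0.1448 ang 117.7
lug [296. 260.] 15 mean [0.5   0.118 0.069] z 0.064 0.075 r 0.1447 ang 162.9
now [0.4977 0.1059 0.0527] 0.1436 167.58 [0.3 0.1 0.4] 0.26204300126372804
168 [ 0.4 -1.   0.7] -0.001
169 [ 0.3 -3.6  0.7] -0.018
170 [ 0.3 -6.1  0.7] -0.036
171 [ 0.2 -8.6  0.7] -0.053
172 [ -0.  -11.1   0.7] -0.071
173 [ -0.2 -13.6   0.7] -0.088
174 [ -0.4 -16.1   0.7] -0.106
175 [ -0.7 -18.6   0.7] -0.123
176 [ -1.1 -21.1   0.7] -0.14
177 [ -1.4 -23.6   0.7] -0.158
178 [ -1.9 -26.1   0.7] -0.175
```

Call:
apply_moves --rows '[{"xyz":[0,-3,0],"turn":[0,0,-0.018],"grip":0},{"xyz":[0,-6,0],"turn":[0,0,-0.036],"grip":0},{"xyz":[0,-9,0],"turn":[0,0,-0.053],"grip":0},{"xyz":[0,-11,0],"turn":[0,0,-0.071],"grip":0},{"xyz":[0,-14,0],"turn":[0,0,-0.088],"grip":0},{"xyz":[0,-16,0],"turn":[0,0,-0.106],"grip":0},{"xyz":[-1,-18,0],"turn":[0,0,-0.123],"grip":0},{"xyz":[-1,-20,0],"turn":[0,0,-0.135],"grip":0},{"xyz":[-1,-21.5,0],"turn":[0,0,-0.145],"grip":0},{"xyz":[-1,-22.5,0],"turn":[0,0,-0.15],"grip":0},{"xyz":[-1,-22.5,0],"turn":[0,0,-0.15],"grip":0}]'

```text
clock: 7.93
tcp_pos: [0.4932, 0.0835, 0.0523]
orientation: [0.0, 0.028, 1.0, -0.0]
wrist_force: [0.4, -0.1, 0.1]
finger_gap: -0.0
grip_force: 0.0
```

```bash
python3 - <<'E'
from meas import *
from arc import *
q=np.array([.638,.075])
d=shot('side');meas('side',d,(230,170,370,300),q)
print();d=shot('scene');meas('scene',d,(215,190,360,290),q)
arc([])
E
```

```text
red [354. 195.] 10 mean [ 0.524 -0.156  0.088] z 0.07 0.099 r 0.2573 ang -116.3
red [349. 258.] 61 mean [0.472 0.052 0.016] z 0.01 0.022 r 0.168 ang -172.0
lug [283. 208.] 7 mean [ 0.72  -0.043  0.067] z 0.063 0.07 r 0.144 ang -55.1
lug [246. 229.] 9 mean [0.783 0.088 0.066] z 0.063 0.073 r 0.146 ang 4.9
lug [337. 252.] 18 mean [0.494 0.094 0.069] z 0.064 0.074 r 0.1453 ang 172.3
lug [253. 261.] 15 mean [0.701 0.206 0.067] z 0.063 0.071 r 0.1453 ang 64.1
lug [302. 271.] 24 mean [0.558 0.196 0.067] z 0.062 0.072 r 0.1448 ang 123.4
cap [317. 229.] 21 mean [0.561 0.068 0.114] z 0.109 0.12 r 0.0776 ang -174.9

red [323. 274.] 79 mean [0.471 0.051 0.014] z 0.006 0.022 r 0.1687 ang -171.7
lug [252. 210.] 5 mean [0.781 0.087 0.065] z 0.063 0.068 r 0.1432 ang 4.9
lug [333. 229.] 9 mean [ 0.573 -0.055  0.065] z 0.062 0.069 r 0.1451 ang -116.5
lug [228. 235.] 9 mean [0.7   0.207 0.066] z 0.063 0.07 r 0.146 ang 65.1
lug [316. 255.] 26 mean [0.491 0.062 0.067] z 0.062 0.072 r 0.1477 ang -174.8
lug [304. 258.] 19 mean [0.493 0.096 0.069] z 0.063 0.074 r 0.1465 ang 171.7
lug [259. 260.] 22 mean [0.554 0.195 0.066] z 0.063 0.071 r 0.1459 ang 124.9
now [0.4931 0.0836 0.0523] 0.1451 176.6 [-0.2 -0.5 -0.1] 0.06454935488562265
```

Call:
apply_moves --rows '[{"xyz":[0,-2,0],"turn":[0,0,-0.014],"grip":0},{"xyz":[0,-4,0],"turn":[0,0,-0.028],"grip":0},{"xyz":[0,-5.5,0],"turn":[0,0,-0.04],"grip":0},{"xyz":[0,-6.5,0],"turn":[0,0,-0.045],"grip":0},{"xyz":[0,-6.5,0],"turn":[0,0,-0.045],"grip":0}]'

```text
clock: 8.45
tcp_pos: [0.4929, 0.077, 0.0523]
orientation: [0.0, 0.006, 1.0, -0.0]
wrist_force: [0.1, -0.2, 1.1]
finger_gap: 0.0
grip_force: 0.0
```

Call:
apply_moves --rows '[{"xyz":[0,4,0],"turn":[0,0,0],"grip":0},{"xyz":[0,9,0],"turn":[0,0,0],"grip":0},{"xyz":[0,9,-20],"turn":[0,0,0],"grip":0},{"xyz":[0,9,-50],"turn":[0,0,0],"grip":0},{"xyz":[0,9,-85],"turn":[0,0,0],"grip":0},{"xyz":[0,9,-105],"turn":[0,0,0],"grip":0},{"xyz":[0,9,-115],"turn":[0,0,0],"grip":0},{"xyz":[0,9,-115],"turn":[0,0,0],"grip":0}]'

```text
clock: 9.12
tcp_pos: [0.4947, 0.0867, 0.1696]
orientation: [0.002, 0.006, 1.0, 0.0]
wrist_force: [-0.4, 0.7, 0.3]
finger_gap: 0.0
grip_force: 0.0
```

```bash
python3 - <<'E'
from meas import *
from arc import *
q=np.array([.638,.075])
d=shot('side');meas('side',d,(230,170,370,300),q)
print();d=shot('scene');meas('scene',d,(215,190,360,290),q)
s=env.get_state()
p=np.array(s['tcp_pos']);w,x,y,zz=s['orientation'];Rm=R.from_quat([x,y,zz,w]).as_matrix()
u=np.array([np.cos(np.radians(247.2)),np.sin(np.radians(247.2))])
print(p,Rm.round(3),s['joint_pos'])
for r,z in[(.295,.17),(.295,.0745),(.225,.0745)]: print((Rm.T@(np.r_[q+r*u,z]-p)*1e3).round(1))
print('yaw',np.degrees(np.arctan2(Rm[1,0],Rm[0,0])))
w=shot('wrist')
a=[cv2.resize(d['color'][190:290,210:360],(400,266)),cv2.resize(w['color'],(400,300))]
a[0]=cv2.copyMakeBorder(a[0],0,34,0,0,cv2.BORDER_CONSTANT)
cv2.imwrite('pics/p4.png',np.hstack(a))
E
```

```text
red [351. 193.] 58 mean [ 0.533 -0.156  0.09 ] z 0.07 0.248 r 0.2535 ang -114.5
red [349. 258.] 57 mean [0.472 0.051 0.016] z 0.006 0.022 r 0.1682 ang -171.7
lug [280. 208.] 7 mean [ 0.726 -0.04   0.067] z 0.063 0.071 r 0.1449 ang -52.5
lug [326. 214.] 12 mean [ 0.581 -0.058  0.067] z 0.062 0.072 r 0.1448 ang -113.4
lug [245. 231.] 12 mean [0.782 0.095 0.066] z 0.062 0.072 r 0.1456 ang 7.8
lug [340. 244.] 13 mean [0.495 0.06  0.068] z 0.063 0.074 r 0.1437 ang -173.8
lug [254. 262.] 17 mean [0.695 0.21  0.067] z 0.063 0.072 r 0.1466 ang 67.0
lug [304. 270.] 23 mean [0.555 0.191 0.067] z 0.062 0.072 r 0.1431 ang 125.6
cap [318. 228.] 22 mean [0.561 0.063 0.114] z 0.105 0.119 r 0.0784 ang -171.0

red [323. 274.] 81 mean [0.471 0.05  0.014] z 0.007 0.019 r 0.1688 ang -171.6
lug [250. 211.] 9 mean [0.782 0.092 0.065] z 0.063 0.068 r 0.145 ang 6.8
lug [333. 228.] 7 mean [ 0.577 -0.058  0.065] z 0.063 0.069 r 0.1458 ang -114.5
lug [228. 236.] 8 mean [0.695 0.209 0.065] z 0.062 0.07 r 0.1457 ang 67.0
lug [316. 254.] 26 mean [0.495 0.056 0.066] z 0.062 0.071 r 0.1442 ang -172.4
lug [261. 260.] 20 mean [0.551 0.191 0.066] z 0.064 0.072 r 0.1454 ang 127.0
cap [300. 231.] 56 mean [0.559 0.065 0.107] z 0.096 0.118 r 0.0793 ang -172.7
[0.49261353 0.08650014 0.16645569] [[-1.     0.012 -0.001]
 [ 0.012  1.    -0.   ]
 [ 0.001 -0.    -1.   ]] [ 1.31911320e-02  2.00198679e-01 -2.65455625e-01  1.10574089e+00
 -1.77323501e-05  2.47628684e-02]
[ -34.3 -283.1   -3.6]
[ -34.4 -283.1   91.9]
[ -60.8 -218.2   91.9]
yaw 179.33698809126113
```

View pics/p4.png

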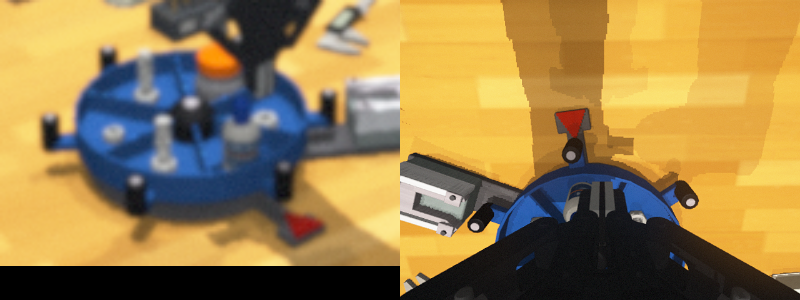

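The tray is aligned within a degree and the bottle is upright at the arrow. Next I move over to the outer side of the thumb plate, staying high.

Call:
apply_moves --rows '[{"xyz":[-2,-25,0],"turn":[0,0,-0.11],"grip":0},{"xyz":[-5,-50,0],"turn":[0,0,-0.22],"grip":0},{"xyz":[-8,-75,0],"turn":[0,0,-0.33],"grip":0},{"xyz":[-11,-100,0],"turn":[0,0,-0.44],"grip":0},{"xyz":[-14,-125,0],"turn":[0,0,-0.55],"grip":0},{"xyz":[-17,-150,0],"turn":[0,0,-0.66],"grip":0},{"xyz":[-20,-175,0],"turn":[0,0,-0.77],"grip":0},{"xyz":[-23,-200,0],"turn":[0,0,-0.88],"grip":0},{"xyz":[-26,-225,0],"turn":[0,0,-0.99],"grip":0},{"xyz":[-30,-250,0],"turn":[0,0,-1.09],"grip":0},{"xyz":[-33,-275,0],"turn":[0,0,-1.185],"grip":0},{"xyz":[-34,-283,0],"turn":[0,0,-1.185],"grip":0}]'

```text
clock: 10.27
tcp_pos: [0.523, -0.1998, 0.1648]
orientation: [-0.001, -0.554, 0.833, 0.001]
wrist_force: [0.6, -0.2, -0.2]
finger_gap: -0.0001
grip_force: 0.0
```

```bash
python3 - <<'E'
from meas import *
from arc import *
q=np.array([.638,.075])
arc([])
d=shot('side');W=world(d);u=np.array([np.cos(np.radians(247.2)),np.sin(np.radians(247.2))]);t=np.array([-u[1],u[0]])
a=(W[...,:2]-q)@u;b=(W[...,:2]-q)@t
for lo in np.arange(.24,.37,.015):
    m=(a>lo)&(a<lo+.015)&(abs(b)<.05)&(W[...,2]<.14);print(round(lo,3),m.sum(),np.percentile(W[m][:,2],[50,98]).round(3) if m.any() else '')
w=shot('wrist')
aa=[cv2.resize(d['color'][150:290,240:430],(400,295)),cv2.resize(w['color'],(400,295))]
cv2.imwrite('pics/p5.png',np.hstack(aa))
E
```

```text
now [ 0.523  -0.1998  0.1648] 0.2979 -112.7 [ 0.6 -0.2 -0.2] -1.6813742343565556
0.24 179 [0.061 0.1  ]
0.255 163 [0.072 0.103]
0.27 29 [0.003 0.034]
0.285 45 [0.001 0.006]
0.3 55 [0.    0.009]
0.315 64 [0.002 0.008]
0.33 76 [0.002 0.007]
0.345 82 [0.001 0.007]
0.36 79 [0.002 0.009]
```

View pics/p5.png

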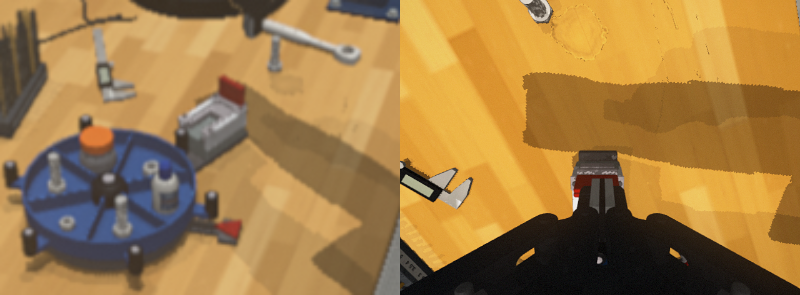

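Clear space beyond the plate: the wrist view shows the plate at about (598,180) just inward of the fingers. I descend to z ≈ 0.074, then push inward.

Call:
apply_moves --rows '[{"xyz":[0,0,25],"turn":[0,0,0],"grip":0},{"xyz":[0,0,50],"turn":[0,0,0],"grip":0},{"xyz":[0,0,75],"turn":[0,0,0],"grip":0},{"xyz":[0,0,88],"turn":[0,0,0],"grip":0},{"xyz":[0,0,88],"turn":[0,0,0],"grip":0}]'

```text
clock: 10.78
tcp_pos: [0.5204, -0.1938, 0.0751]
orientation: [-0.002, -0.553, 0.833, 0.004]
wrist_force: [-0.3, 0.4, 0.3]
finger_gap: 0.0001
grip_force: 0.0
```

Call:
apply_moves --rows '[{"xyz":[-6,0,0],"turn":[0,0,0],"grip":0},{"xyz":[-12,0,0],"turn":[0,0,0],"grip":0},{"xyz":[-18,0,0],"turn":[0,0,0],"grip":0},{"xyz":[-24,0,0],"turn":[0,0,0],"grip":0},{"xyz":[-30,0,0],"turn":[0,0,0],"grip":0},{"xyz":[-36,0,0],"turn":[0,0,0],"grip":0},{"xyz":[-42,0,0],"turn":[0,0,0],"grip":0},{"xyz":[-48,0,0],"turn":[0,0,0],"grip":0},{"xyz":[-54,0,0],"turn":[0,0,0],"grip":0}]'

```text
clock: 11.53
tcp_pos: [0.5453, -0.1471, 0.0798]
orientation: [0.0, -0.553, 0.833, -0.001]
wrist_force: [0.5, -3.9, 1.2]
finger_gap: 0.0003
grip_force: 1.5
```

Call:
apply_moves --rows '[{"xyz":[-4,0,0],"turn":[0,0,0],"grip":0},{"xyz":[-8,0,0],"turn":[0,0,0],"grip":0},{"xyz":[-8,0,0],"turn":[0,0,0],"grip":0}]'

```text
clock: 11.78
tcp_pos: [0.5478, -0.1388, 0.0791]
orientation: [0.0, -0.554, 0.833, 0.0]
wrist_force: [-0.2, 0.1, 0.1]
finger_gap: -0.0003
grip_force: 0.0
```

Call:
apply_moves --rows '[{"xyz":[-2,0,0],"turn":[0,0,0],"grip":0},{"xyz":[-4,0,0],"turn":[0,0,0],"grip":0},{"xyz":[-4,0,0],"turn":[0,0,0],"grip":0}]'

```text
clock: 12.03
tcp_pos: [0.5481, -0.1375, 0.079]
orientation: [-0.002, -0.553, 0.833, -0.001]
wrist_force: [-2.6, -6.7, 2.1]
finger_gap: 0.0003
grip_force: 3.8
```

Call:
apply_moves --rows '[{"xyz":[-3,0,0],"turn":[0,0,0],"grip":0},{"xyz":[-3,0,0],"turn":[0,0,0],"grip":0}]'

```text
clock: 12.2
tcp_pos: [0.5481, -0.1375, 0.0791]
orientation: [-0.004, -0.552, 0.834, -0.002]
wrist_force: [-7.9, -16.0, 2.0]
finger_gap: -0.0001
grip_force: 8.8
```

Call:
apply_moves --rows '[{"xyz":[-3,0,0],"turn":[0,0,0],"grip":0},{"xyz":[-3,0,0],"turn":[0,0,0],"grip":0}]'

```text
clock: 12.37
tcp_pos: [0.5481, -0.1374, 0.0792]
orientation: [-0.007, -0.551, 0.834, -0.004]
wrist_force: [-12.3, -26.0, 3.8]
finger_gap: -0.0001
grip_force: 13.6
```

Hard stop at a travel consistent with home: the two contact offsets average 16 mm (11 + 5), as expected. I retreat and check.

Call:
apply_moves --rows '[{"xyz":[8,0,0],"turn":[0,0,0],"grip":0},{"xyz":[20,0,0],"turn":[0,0,0],"grip":0},{"xyz":[35,0,0],"turn":[0,0,0],"grip":0},{"xyz":[45,0,-20],"turn":[0,0,0],"grip":0},{"xyz":[45,0,-50],"turn":[0,0,0],"grip":0},{"xyz":[45,0,-85],"turn":[0,0,0],"grip":0},{"xyz":[45,0,-110],"turn":[0,0,0],"grip":0},{"xyz":[45,0,-110],"turn":[0,0,0],"grip":0},{"xyz":[45,0,-110],"turn":[0,0,0],"grip":0}]'

```text
clock: 13.12
tcp_pos: [0.535, -0.1725, 0.1909]
orientation: [0.001, -0.554, 0.833, -0.001]
wrist_force: [-0.5, -1.0, 0.2]
finger_gap: -0.0001
grip_force: 0.0
```

```bash
python3 - <<'E'
from meas import *
q=np.array([.638,.075])
d=shot('side');meas('side',d,(230,170,370,300),q)
cv2.imwrite('pics/p6.png',cv2.resize(d['color'][165:295,225:375],None,fx=4,fy=4,interpolation=cv2.INTER_CUBIC))
E
```

```text
red [340. 199.] 101 mean [ 0.559 -0.121  0.088] z 0.068 0.105 r 0.2114 ang -112.1
red [349. 258.] 59 mean [0.471 0.051 0.016] z 0.008 0.02 r 0.1686 ang -171.8
lug [280. 208.] 7 mean [ 0.727 -0.04   0.066] z 0.062 0.071 r 0.1455 ang -52.5
lug [326. 214.] 13 mean [ 0.582 -0.057  0.067] z 0.062 0.073 r 0.1433 ang -112.8
lug [245. 230.] 7 mean [0.782 0.095 0.068] z 0.065 0.072 r 0.1453 ang 7.7
lug [340. 245.] 15 mean [0.495 0.06  0.067] z 0.062 0.073 r 0.1439 ang -174.1
lug [254. 262.] 14 mean [0.696 0.209 0.067] z 0.063 0.072 r 0.1459 ang 66.7
lug [304. 270.] 23 mean [0.554 0.193 0.068] z 0.063 0.072 r 0.1447 ang 125.5
cap [318. 228.] 27 mean [0.56  0.063 0.113] z 0.106 0.117 r 0.0788 ang -171.6
```

View pics/p6.png

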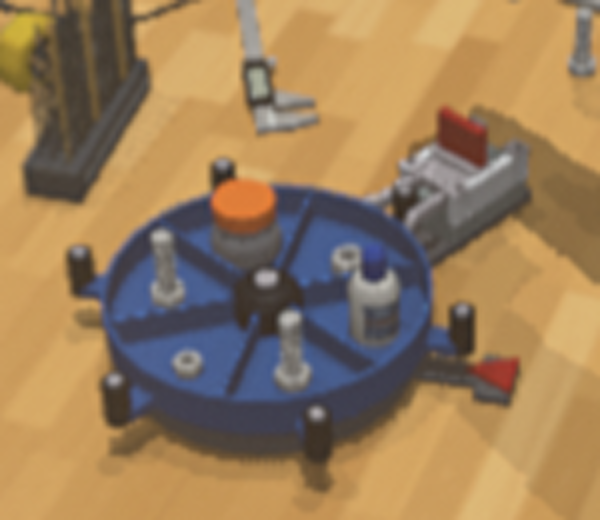

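The bottle stands upright at (375,300), facing the arrow at (497,377). The plate is home, with the same pixel (340,199) and position as at the start, and the lug is in the fork.

```bash
python3 -c "
from workcell import ticket
print(ticket.hand_in())"
```

```text
the job is handed in; nothing more can be done
None
```

The blue-capped bottle's bay now faces the red arrow with the bottle upright, the thumb plate is fully home with the fork around a lug, and the job was handed in at about 13 s on the robot's clock.

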